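# Clear the sample tube, then unlatch the hold-down arm and hold it up

## Task

Take the sample tube out of the holder on the blade fixture's hold-down arm and stand it fully home in the one empty hole of the wooden tube rack. Then pull the arm's round thumb latch sideways against its spring, lift the arm off its ball at least 8 cm, and finish while still holding it up there with the gripper, motionless. Leave the other tubes and everything else on the bench where they are.

Things in the scene. Friction and masses are not known exactly. Their poses are not given: they have to be found in the camera images.
- fixture: Fixed blade fixture: green base 350 x 100 x 12 mm, steel ball post (36 mm ball, centre 72 mm up) near its -x end, steel hold-down arm hinged at its +x end. Origin on the bench under the ball; x along the arm from ball to hinge, y = the way the latch is pulled, z up. Coupler head over the ball 70 x 54 mm, top 98 mm up; arm 26 mm wide, top 94 mm up. A blade beneath juts out both sides, 42 mm up.
- tongue (a joint): Hinge of the hold-down arm, rad: 0 = down on the ball, grows as the coupler head rises, stop at 0.75. The arm is heavy enough (about 4 N at the latch, can be a third more or less) to fall back when let go. While the latch is closed, its bolt catches under the ball and the arm cannot rise.
- hinge_point (a point): Point on the arm's hinge axis, 250 mm from the ball axis along the fixture's x and 75 mm above the bench; the axis is level and runs along the fixture's y.
- latch (a joint): Slide of the spring latch, m: 0 = closed, grows as it is pulled along the fixture's +y, stop at 0.022. The arm is free beyond 0.008. The spring pulls back with 3.6 N when closed, 10 N at the stop.
- latch_disc (a point): Centre of the latch's steel thumb disc, on edge on a stem beside the coupler head (+y side): 36 mm dia, 12 mm thick along fixture y (grip these flat faces from above). Arm down, latch closed: 126 mm above the bench, 50 mm along fixture y from the ball axis. It rides on the arm, swings about hinge_point (radius 255 mm) as the arm rises, and may turn between the fingers.
- holder_floor (a point): Centre of the floor of the tube holder's hole, in the aluminium block (46 x 46 mm, 40 mm high, top 134 mm above the bench) on the arm, 125 mm along the fixture's x from the ball axis; hole 25 mm dia, 34 mm deep, floor 100 mm above the bench.
- tube: The sample tube to be moved: amber tube with black cap and tapered foot (10 mm dia at the end, full width 11 mm up), 22 mm dia, 100 mm long, 45 g, standing upright in the holder on the arm, 66 mm of it showing. Origin at the centre of its foot, z up along the tube (top at +100 mm).
- rack: Fixed wooden tube rack, 186 x 50 x 70 mm (x, y, z), origin at the centre of its underside; a row of four 27 mm holes along its x at -66, -22, 22 and 66 mm, 45 mm deep, floors 25 mm above the bench. A seated tube's top is 125 mm above the bench. It may stand to the left or the right of the fixture.
- free_hole (a point): Centre of the mouth of the rack's one empty hole (27 mm dia, 45 mm deep), 70 mm above the bench.
- rack_tube0: identical capped sample tube (22 mm dia, 100 mm long, 45 g) already standing in the rack; bystander. Origin at the centre of its foot, z up along the tube
- rack_tube1: identical capped sample tube (22 mm dia, 100 mm long, 45 g) already standing in the rack; bystander. Origin at the centre of its foot, z up along the tube
- rack_tube2: identical capped sample tube (22 mm dia, 100 mm long, 45 g) already standing in the rack; bystander. Origin at the centre of its foot, z up along the tube
- jar: closed grey jar, 64 mm dia, 85 mm high; bystander. Origin at the centre of its underside
- hammer: hammer, 260 mm long, lying; bystander. Origin under its middle, x along it
- screwdriver: screwdriver with wooden handle, 170 mm long, lying; bystander. Origin under its middle, x along it
- wood_block: wood block 90 x 50 x 40 mm; bystander. Origin at the centre of its underside
Mind the look-alikes: they are no part of the job. Leave any pink, turquoise or yellow look-alike of the tube alone.

How it is judged (in metres and radians):
On the way, in this order (a step that is already met when the one before it is completed fails the run):
1. the sample tube stands fully home and upright in the rack's empty hole, released, the arm still down (horizontal distance between tube and free_hole below 0.006 m and z of tube in the frame of free_hole below -0.038 m and angle between tube's own z axis and vertical below 0.18 rad and contact force between the fingers and tube below 0.2 N and value of joint tongue below 0.05 rad), for 0.2 s.
2. the latch is pulled sideways clear of the ball while the arm is still down (value of joint latch above 0.007 m and value of joint tongue below 0.08 rad), for 0.04 s.
At the end, for the whole second after the job is handed in: Fingers hold the raised, still arm (over 1 N, under 0.08 rad/s), its latch disc at least 70 mm above its rest height; the sample tube is in the formerly empty rack hole: within 6 mm of centre, at least 38 mm deep, within 0.18 rad of upright, not touched by the fingers (z of latch_disc in the frame of fixture above 0.196 m and contact force between the fingers and fixture above 1 N and not (velocity of joint tongue above 0.08 rad/s) and velocity of joint tongue above -0.08 rad/s and horizontal distance between tube and free_hole below 0.006 m and z of tube in the frame of free_hole below -0.038 m and angle between tube's own z axis and vertical below 0.18 rad and contact force between the fingers and tube below 0.2 N); the arm keeps its last pose, push and grip.
It fails at once if the arm is raised while the sample tube is still in its holder (value of joint tongue above 0.1 rad and distance between tube and holder_floor below 0.03 m).
It fails at once if a bystander is moved by more than 30 mm, or another tube in the rack by more than 20 mm (distance of any of jar, hammer, screwdriver, wood_block from where it was at the start of the episode above 0.03 m or distance of any of rack_tube0, rack_tube1, rack_tube2 from where it was at the start of the episode above 0.02 m).
It also fails if it takes over 61 s, if anything falls off the work surface, if the arm or the gripper's body presses on something with over 40 N, if the wrist force passes 120 N, or if a joint passes its speed limit or range.

## Robot

A 6-joint arm with a two-finger parallel gripper is mounted at the origin on the work surface. World frame = base frame: x ahead of the robot, y to its left, z up, the work surface at z = 0. Lengths are in mm, angles in rad, forces in N, time in s.
With the tool pointing down it reaches from about 300 to 750 mm from the base axis. Payload 8.5 kg.
Tool frame: the origin (TCP) lies midway between the tips of the shut fingers; the grasp point (between the pads) lies 19 mm behind it (ctrl.tcp_to_grasp is the z of the grasp point in the tool frame, in mm); z points along the fingers, y is the line along which they close (so a half turn about z gives the same grasp; the last joint's range is limited). The gripper opens to 88 mm and grips with 3 to 60 N. Pads are 18 mm wide; open, the fingers measure 123 mm over their backs; the gripper's body (75 mm by 187 mm) begins 45 mm behind the grasp point.
Start: joints at [-1.464, 0.381, 1.297, -0, 1.464, -0.215], TCP at [173.945, -521.75, 238.748] pointing down, gripper open.
Joint ranges: [-3.11, 3.11], [-0.89, 2.33], [0.22, 2.48], [-1.42, 4.56], [0.17, 2.85], [-2.88, 2.88]. Speed limits (rad/s): [2.39, 2.39, 3.14, 3.14, 3.14, 3.14].

## Interface

Orientations are given as a rotation vector (axis times angle).
In Python, from bench import ctrl gives the robot as it stands.
- The arm moves only by the tool send_rows, never from a script. Its argument "plan" is a list that holds one entry, the list of rows, each a list of 7 numbers: the shift along the tool's x, y, z in units of 40 mm (1.0 is 40 mm), then the turn, a rotation vector about the tool's x, y, z in units of 10 degrees (1.0 is 10 degrees), then the opening, from -1 (shut) to 1 (fully open). A call has exactly 10 rows; each row shifts and turns the commanded pose from where the row before left it, along the tool's axes as they then stand; what a row does not reach is not made up. A row lasts 1/8 s, in which the tool goes at most 62.5 mm and 10.7 degrees, less where a joint would pass 70% of its speed; a pose out of reach is approached as far as the arm can. A call is refused whole if a number of a shift passes 1 or a number of a turn 1, either way. A call with a gripper value outside its range is refused whole. The fingers move at their own pace and stop on an object; the grip force is fixed at half the most. Time passes only in rows, so rows that do not move let the fingers close, or fill a call up. It gives the time, the measured TCP pose, the force, the opening and the grip force at its end, in the units of the state.
- ctrl.state(): the state, without advancing time (a new reading comes with each control period).
- ctrl.grab_frame(name): name is "scene" or "top" or "wrist"; returns (picture, depth): 384x512x3 uint8, red, green, blue; 384x512 float32, mm along the optical axis (not along the pixel's ray), 0 where there is no reading.
- ctrl.camera_params(name): a dict with "fx", "fy", "cx", "cy" (pixels), "camera_from_world" (4x4, takes a point from world to camera coordinates); the wrist camera has in their place "tool_from_camera" (4x4, takes a point from camera to tool coordinates, whose origin is the TCP and whose axes are the flange's). Camera axes: x right, y down, z forward; pixel columns grow to the right and rows downward; lengths in mm; the calibration is good to about 2 mm. A picture is of the moment at which its call begins: read the wrist's pose just before it. camera_params takes no time and is no camera call.
- ctrl.hand_in(): hands the job in; it is judged then, once.
The state is a dict: "time_s": time; "qpos": joint angles; "qvel": joint speeds; "joint_torque": joint torques, N m; "position": TCP position; "ee_rot": TCP orientation; "force": force on the tool from outside, world axes, zero at the start; "wrist_torque": the same for the moment, N m; "opening": finger opening in mm; "finger_force": force on a finger pad.
Only numpy, scipy, OpenCV 4.12 (cv2) and the standard library are available. Lean on these libraries where they do the work, as an engineer would, in place of code of your own. Each camera call takes 0.05 s, during which the arm holds its last target. There are 200 camera calls.

## Working session

There is one attempt and no reset: what is moved stays moved. The work goes in short steps, Python scripts to look and compute and a tool call to move; the robot and the scene stay as the last step left them, time stands still between calls to the robot, and variables do not carry over. Pictures are saved under pics/ and viewed, at most 10 in all, crops included, and the job is handed in when it is done.

Besides the shell and the picture viewer there is one more tool, called after ">>>" in YAML: its name, and indented under it one key for each argument. send_rows: Moves the arm, as the interface text tells. Its arguments: {"type":"object","properties":{"plan":{"type":"array","items":{"type":"array","items":{"type":"array","items":{"type":"number"}}}}},"required":["plan"]}

```bash
mkdir -p pics; ls; python3 - <<'E'
from bench import ctrl
import cv2,numpy as np
s=ctrl.state();print(s)
ims={}
for n in ("scene","top"):
    im,d=ctrl.grab_frame(n);cv2.imwrite(f"pics/{n}0.png",im[:,:,::-1]);np.savez(f"{n}0.npz",im=im,d=d)
    print(n,ctrl.camera_params(n))
print(ctrl.camera_params("wrist"),ctrl.tcp_to_grasp)
E
```

```text
pics
{'time_s': 0.0, 'qpos': array([-1.46431172e+00,  3.81196606e-01,  1.29822546e+00,  5.22349348e-05,
        1.46358168e+00, -2.15299559e-01]), 'qvel': array([-0.0008198 , -0.00031279, -0.00157408,  0.00012562, -0.00088611,
        0.00095491]), 'joint_torque': array([-1.61710432e-03, -4.37936354e+01, -2.24561155e+01,  7.13119400e-02,
        3.52438213e-02, -1.04278045e-04]), 'position': array([ 173.92492198, -521.49964235,  238.14934457]), 'ee_rot': array([-3.09963164e+00, -5.03045491e-01, -2.01898568e-04]), 'force': array([-0.27783023, -0.05859409, -1.38363295]), 'wrist_torque': array([ 0.08834722, -0.08076673, -0.06441775]), 'finger_force': 0.0, 'opening': 87.93384787806478}
scene {'fx': 417.74938855348813, 'fy': 417.74938855348813, 'cx': 255.9365367369511, 'cy': 191.267771334732, 'camera_from_world': array([[-4.83938585e-01,  8.74834866e-01,  2.16195080e-02,
         3.01571177e+02],
       [ 5.57543276e-01,  3.27273791e-01, -7.62913731e-01,
        -2.27365210e+02],
       [-6.74499030e-01, -3.57149580e-01, -6.46138713e-01,
         1.56355989e+03],
       [ 0.00000000e+00, 
[... 317 characters left out ...]
-2.29585666e-01,
         5.73950344e+02],
       [ 2.29453940e-01,  8.74746861e-03, -9.73280212e-01,
         1.27106160e+03],
       [ 0.00000000e+00,  0.00000000e+00,  0.00000000e+00,
         1.00000000e+00]])}
{'fx': 324.86858678622696, 'fy': 324.86858678622696, 'cx': 253.5732053166907, 'cy': 189.56894925997636, 'tool_from_camera': array([[ 1.09237790e-04, -9.65566757e-01, -2.60155389e-01,
         6.71962372e+01],
       [ 9.99999994e-01,  1.05086845e-04,  2.98645567e-05,
         1.02974853e+00],
       [-1.49731423e-06, -2.60155391e-01,  9.65566762e-01,
        -1.45452259e+02],
       [ 0.00000000e+00,  0.00000000e+00,  0.00000000e+00,
         1.00000000e+00]])} -18.700000000000003
```

View pics/scene0.png

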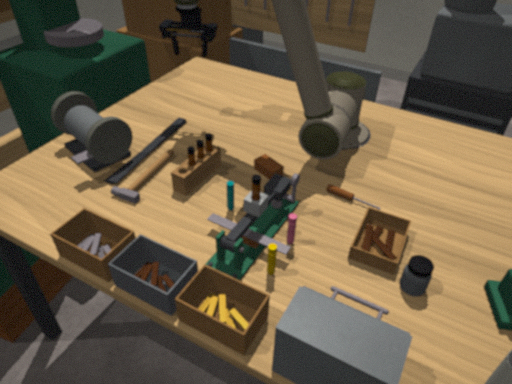

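View pics/top0.png

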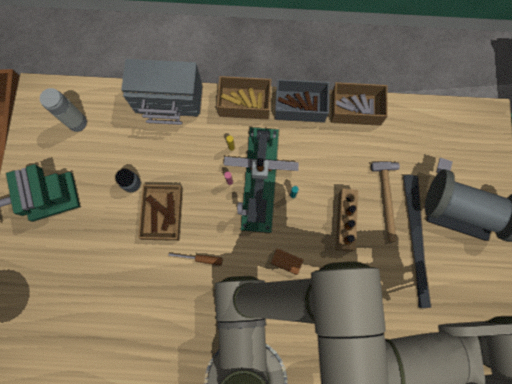

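```bash
python3 - <<'E'
import cv2,numpy as np
a=np.load("top0.npz")["im"][115:265,200:400,::-1];b=np.load("scene0.npz")["im"][135:285,170:330,::-1]
cv2.imwrite("pics/topc.png",cv2.resize(a,(800,600),interpolation=cv2.INTER_CUBIC))
cv2.imwrite("pics/scenec.png",cv2.resize(b,(640,600),interpolation=cv2.INTER_CUBIC))
E
```

```text
(no output)
```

View pics/topc.png

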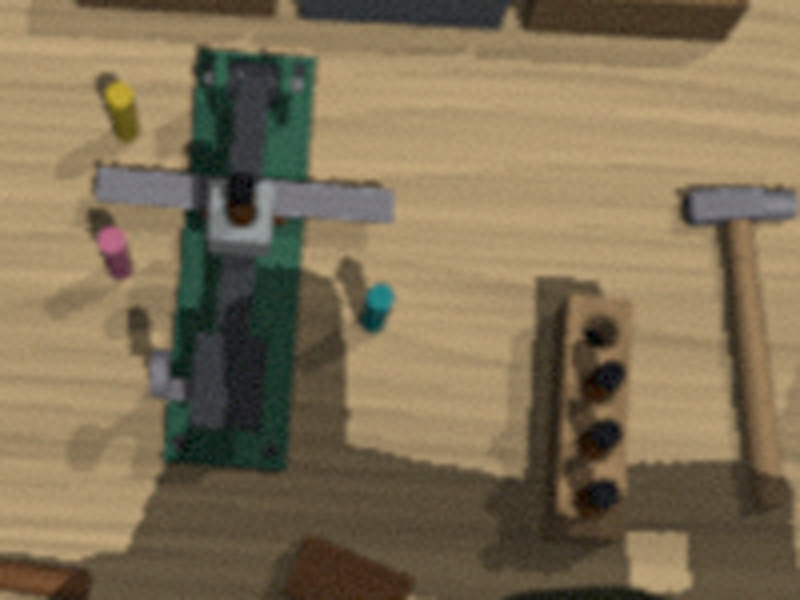

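View pics/scenec.png

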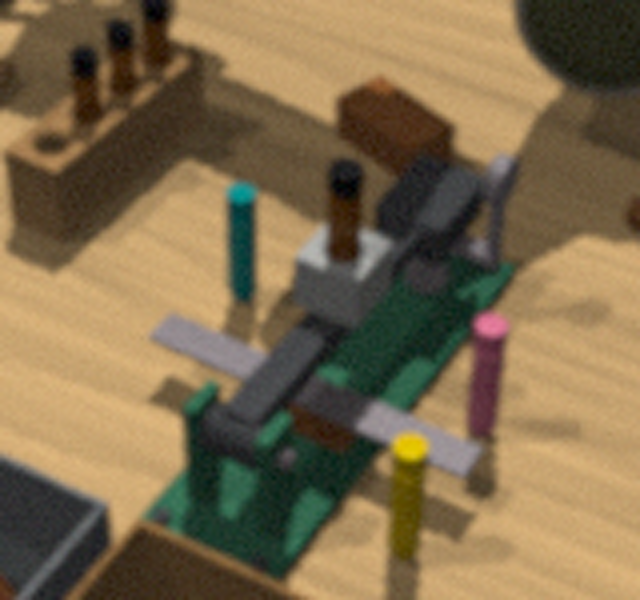

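```bash
cat > h.py <<'E'
import numpy as np,cv2
from bench import ctrl
def ray(cam,u,v,z,pose=None):
    p=ctrl.camera_params(cam)
    d=np.array([(u-p["cx"])/p["fx"],(v-p["cy"])/p["fy"],1])
    if cam=="wrist":
        from scipy.spatial.transform import Rotation as R
        pos,rv=pose;T=p["tool_from_camera"];M=R.from_rotvec(rv).as_matrix()
        o=pos+M@T[:3,3];d=M@T[:3,:3]@d
    else:
        C=np.linalg.inv(p["camera_from_world"]);o=C[:3,3];d=C[:3,:3]@d
    return o+d*(z-o[2])/d[2]
E
python3 - <<'E'
from h import *
t=lambda x,y,z:ray("top",200+(x+.5)/4-.5,115+(y+.5)/4-.5,z).round(1)
s=lambda x,y,z:ray("scene",170+(x+.5)/4-.5,135+(y+.5)/4-.5,z).round(1)
for n,a in dict(TL=(198,48,12),TR=(316,57,12),BL=(164,462,12),BR=(285,470,12),captop=(242,185,166),blkL=(207,185,134),blkBL=(210,243,134),blkBR=(271,243,134),disc=(160,358,144),hole=(601,330,70),rTL=(568,297,70),rTR=(632,300,70),rBL=(560,517,70),c0=(608,375,125),c1=(604,434,125),c2=(602,492,125),turq=(380,292,100),pink=(111,237,100)).items(): print(n,t(*a))
for n,a in dict(captop=(345,168,166),hole=(50,144,70),disc=(500,160,144),turq=(242,190,100)).items(): print(n,s(*a))
d=np.load("top0.npz")["d"]
for u,v in ((260,161),(350,197),(240,208),(350,209)): print(u,v,d[v-2:v+3,u-2:u+3].round(0).tolist())
E
```

```text
TL [796.   38.5  12. ]
TR [793.6 -60.7  12. ]
BL [446.5  43.8  12. ]
BR [445.5 -52.3  12. ]
captop [632.   -7.8 166. ]
blkL [640.2  19.  134. ]
blkBL [595.4  14.  134. ]
blkBR [598.  -31.3 134. ]
disc [504.6  44.6 144. ]
hole [ 559.9 -289.7   70. ]
rTL [ 584.7 -263.9   70. ]
rTR [ 585.1 -313.5   70. ]
rBL [ 414. -260.   70.]
c0 [ 514.  -284.1  125. ]
c1 [ 470.  -281.5  125. ]
c2 [ 427.6 -280.4  125. ]
turq [ 573.3 -115.9  100. ]
pink [604.9  91.  100. ]
captop [583.1 -26.5 166. ]
hole [ 561.7 -286.5   70. ]
disc [498.1  45.7 144. ]
turq [ 566.9 -115.4  100. ]
260 161 [[1222.0, 1220.0, 1220.0, 1221.0, 1217.0], [0.0, 1221.0, 1219.0, 1219.0, 0.0], [1217.0, 1218.0, 1220.0, 1218.0, 1215.0], [1220.0, 1217.0, 1216.0, 1216.0, 1220.0], [1217.0, 1213.0, 1214.0, 1216.0, 1218.0]]
350 197 [[1357.0, 1356.0, 1353.0, 1351.0, 1335.0], [1376.0, 1370.0, 1366.0, 1358.0, 1349.0], [1373.0, 1369.0, 1375.0, 1364.0, 1357.0], [1374.0, 1370.0, 1371.0, 1373.0, 1356.0], [1367.0, 1367.0, 1374.0, 1375.0, 1356.0]]
240 208 [[1243.0, 1245.0, 1249.0, 1244.0, 1262.0], [1242.0, 1249.0, 1247.0, 1245.0, 1269.0], [1242.0, 1240.0, 1250.0, 1248.0, 1268.0], [1245.0, 1248.0, 1246.0, 1247.0, 1275.0], [1247.0, 1247.0, 1245.0, 1244.0, 0.0]]
350 209 [[1323.0, 1269.0, 1264.0, 1263.0, 1267.0], [1282.0, 1266.0, 1265.0, 1269.0, 1264.0], [1282.0, 1270.0, 1257.0, 1268.0, 1268.0], [1287.0, 1274.0, 1262.0, 1265.0, 0.0], [1288.0, 1281.0, 1266.0, 1263.0, 1264.0]]
```

>>> send_rows:
  plan:
    - [[0, 0, -0.6, 0, 0, 0.97, 1], [0, 0, -0.6, 0, 0, 0.97, 1], [0.8, -0.93, 0, 0, 0, 0, 1], [0.8, -0.93, 0, 0, 0, 0, 1], [0.8, -0.93, 0, 0, 0, 0, 1], [0.8, -0.93, 0, 0, 0, 0, 1], [0.8, -0.93, 0, 0, 0, 0, 1], [0.8, -0.93, 0, 0, 0, 0, 1], [0.8, -0.93, 0, 0, 0, 0, 1], [0.8, -0.93, 0, 0, 0, 0, 1]]

```text
time_s: 1.35
position: [435.7, -227.1, 286.5]
ee_rot: [-3.141, 0.026, 0.001]
force: [0.7, -0.5, -0.5]
opening: 88.3
finger_force: 0.0
```

```bash
python3 - <<'E'
from h import *
from scipy.spatial.transform import Rotation as R
s=ctrl.state();print(s["position"],s["ee_rot"],R.from_rotvec(s["ee_rot"]).as_matrix()[:,0])
t=lambda x,y,z:ray("top",200+(x+.5)/4-.5,115+(y+.5)/4-.5,z).round(1)
print(t(242,185,200),t(97,185,42),t(393,205,42),ray("scene",170+345/4,135+168/4,200))
E
```

```text
[ 435.71483949 -227.06942083  286.53299585] [-3.14115816e+00  2.64862201e-02  6.32294410e-04] [ 9.99857732e-01 -1.68627187e-02 -4.05279614e-04]
[621.7  -8.4 200. ] [662.8 110.9  42. ] [ 659.5 -127.6   42. ] [621.97407289  -4.72670136 200.        ]
```

>>> send_rows:
  plan:
    - [[0.73, -0.93, 0, 0, 0, 0, 1], [0.73, -0.93, 0, 0, 0, 0, 1], [0.73, -0.93, 0, 0, 0, 0, 1], [0.73, -0.93, 0, 0, 0, 0, 1], [0.73, -0.93, 0, 0, 0, 0, 1], [0.73, -0.93, 0, 0, 0, 0, 1], [0, 0, 0, 0, 0, 0, 1], [0, 0, 0, 0, 0, 0, 1], [0, 0, 0, 0, 0, 0, 1], [0, 0, 0, 0, 0, 0, 1]]

```text
time_s: 2.6
position: [613.5, -9.1, 287.0]
ee_rot: [3.141, -0.028, 0.0]
force: [-1.6, 0.2, -0.3]
opening: 87.7
finger_force: 0.0
```

```bash
python3 - <<'E'
from h import *
s=ctrl.state();print(s["position"],s["ee_rot"])
im,d=ctrl.grab_frame("wrist");np.savez("w1.npz",im=im,d=d,p=s["position"],r=s["ee_rot"])
cv2.imwrite("pics/w1.png",cv2.resize(im[:,:,::-1],(768,576)))
E
```

```text
[613.48965741  -9.05986157 287.02971015] [ 3.14138664e+00 -2.83078921e-02  3.28083812e-04]
```

View pics/w1.png

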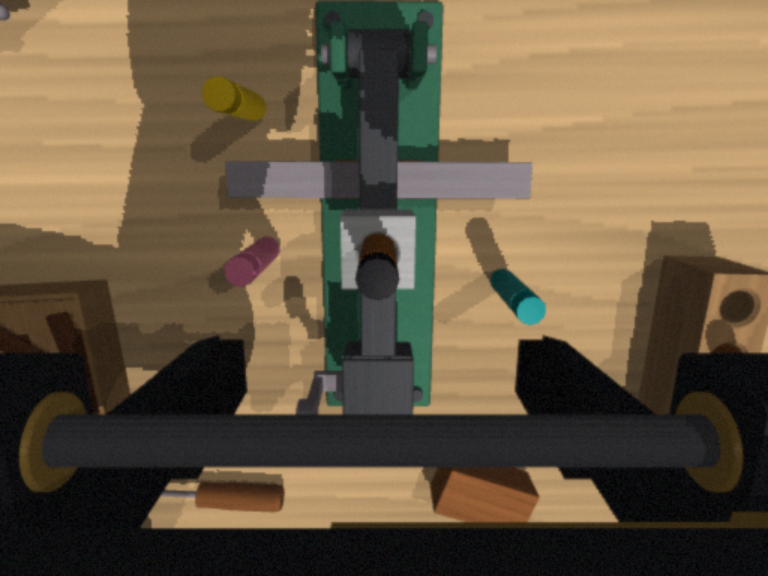

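```bash
python3 - <<'E'
from h import *
z=np.load("w1.npz");w=lambda x,y,h:ray("wrist",(x+.5)/1.5-.5,(y+.5)/1.5-.5,h,(z["p"],z["r"])).round(1)
for n,a in dict(cap=(377,278,200),b1=(340,212,134),b2=(414,212,134),b3=(415,290,134),b4=(341,290,134),hole=(740,308,70),TL=(317,3,12),TR=(442,3,12),BL=(327,405,12),BR=(430,405,12),blL=(226,179,42),blR=(531,179,42),disc=(312,385,144),arm1=(357,210,94),arm2=(397,210,94),hd1=(343,357,98),hd2=(412,357,98)).items():print(n,w(*a))
E
```

```text
cap [621.8  -8.2 200. ]
b1 [646.9  14.3 134. ]
b2 [646.1 -30.8 134. ]
b3 [596.6 -31.4 134. ]
b4 [597.5  15.6 134. ]
hole [ 559.4 -289.5   70. ]
TL [794.1  36.1  12. ]
TR [792.4 -60.6  12. ]
BL [449.4  44.4  12. ]
BR [447.6 -54.2  12. ]
blL [663.7 110.5  42. ]
blR [ 659.5 -128.7   42. ]
disc [536.6  36.1 144. ]
arm1 [643.5   5.9  94. ]
arm2 [643.  -21.7  94. ]
hd1 [535.9  19.4  98. ]
hd2 [535.  -31.7  98. ]
```

>>> send_rows:
  plan:
    - [[0.21, -0.03, 0.5, 0, 0, 0, 1], [0, 0, 0.7, 0, 0, 0, 1], [0, 0, 0.7, 0, 0, 0, 1], [0, 0, 0.7, 0, 0, 0, 1], [0, 0, 0.68, 0, 0, 0, 1], [0, 0, 0, 0, 0, 0, 0.2], [0, 0, 0, 0, 0, 0, -0.4], [0, 0, 0, 0, 0, 0, -1], [0, 0, 0, 0, 0, 0, -1], [0, 0, 0, 0, 0, 0, -1]]

```text
time_s: 3.9
position: [622.3, -7.2, 155.9]
ee_rot: [3.141, -0.026, 0.001]
force: [0.2, 0.5, -0.2]
opening: 40.5
finger_force: 0.0
```

>>> send_rows:
  plan:
    - [[0, 0, 0, 0, 0, 0, -1], [0, 0, 0, 0, 0, 0, -1], [0, 0, 0, 0, 0, 0, -1], [0, 0, 0, 0, 0, 0, -1], [0, 0, 0, 0, 0, 0, -1], [0, 0, -0.2, 0, 0, 0, -1], [0, 0, -0.4, 0, 0, 0, -1], [0, 0, -0.4, 0, 0, 0, -1], [0, 0, -0.4, 0, 0, 0, -1], [0, 0, -0.2, 0, 0, 0, -1]]

```text
time_s: 5.15
position: [622.6, -7.2, 221.4]
ee_rot: [3.141, -0.026, 0.004]
force: [-0.3, -0.3, 0.4]
opening: 21.0
finger_force: 30.0
```

>>> send_rows:
  plan:
    - [[-0.09, 0.44, 0, 0, 0, 0, -1], [-0.18, 0.885, 0, 0, 0, 0, -1], [-0.18, 0.885, 0, 0, 0, 0, -1], [-0.18, 0.885, 0, 0, 0, 0, -1], [-0.18, 0.885, 0, 0, 0, 0, -1], [-0.18, 0.885, 0, 0, 0, 0, -1], [-0.18, 0.885, 0, 0, 0, 0, -1], [-0.18, 0.885, 0, 0, 0, 0, -1], [-0.09, 0.445, 0, 0, 0, 0, -1], [0, 0, 0, 0, 0, 0, -1]]

```text
time_s: 6.4
position: [559.3, -290.3, 219.1]
ee_rot: [-3.141, 0.029, 0.001]
force: [0.2, 1.2, -0.9]
opening: 21.2
finger_force: 30.0
```

```bash
python3 - <<'E'
from h import *
s=ctrl.state();print(s["position"],s["ee_rot"])
im,d=ctrl.grab_frame("wrist");np.savez("w2.npz",im=im,d=d,p=s["position"],r=s["ee_rot"])
cv2.imwrite("pics/w2.png",cv2.resize(im[140:300,130:370,::-1],(800,533),interpolation=cv2.INTER_CUBIC))
E
```

```text
[ 559.33935812 -290.2991845   219.08084527] [-3.14087187e+00  2.91349535e-02  9.87880503e-04]
```

View pics/w2.png

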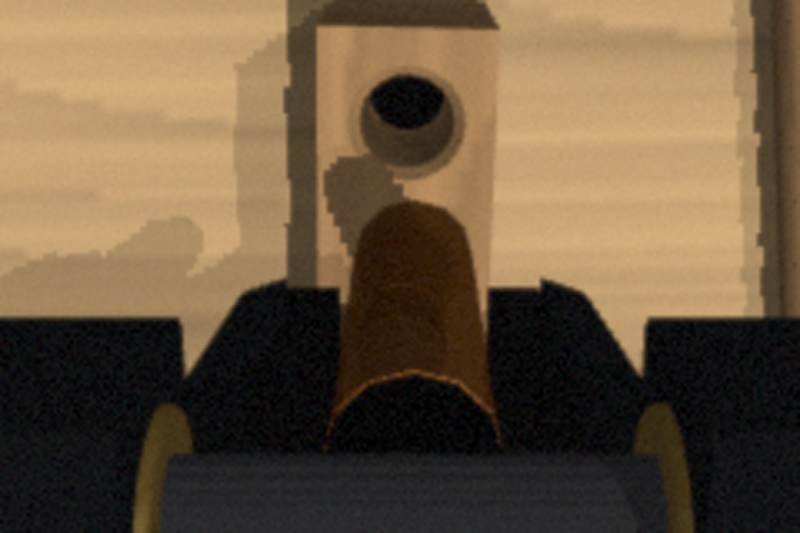

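```bash
python3 - <<'E'
from h import *
z=np.load("w2.npz");w=lambda x,y,h:ray("wrist",130+(x+.5)/3.3333-.5,140+(y+.5)/3.3333-.5,h,(z["p"],z["r"])).round(1)
for n,a in dict(hole=(412,126,70),hl=(358,126,70),hr=(465,126,70),ht=(412,71,70),hb=(412,181,70),rL=(316,28,70),rR=(500,28,70)).items():print(n,w(*a))
# tube edge points predicted: foot circle r11 at z=foot+11, axis at tcp
p=ctrl.camera_params("wrist");from scipy.spatial.transform import Rotation as R
M=R.from_rotvec(z["r"]).as_matrix();T=p["tool_from_camera"]
for zz,rr in ((163,5),(174,11)):
  for a in np.arange(0,360,45):
    q=z["p"]*[1,1,0]+[rr*np.cos(np.radians(a)),rr*np.sin(np.radians(a)),zz]
    c=T[:3,:3].T@(M.T@(q-z["p"])-T[:3,3]);u=p["fx"]*c[0]/c[2]+p["cx"];v=p["fy"]*c[1]/c[2]+p["cy"]
    print(zz,a,((u-130)*3.333).round(),((v-140)*3.333).round())
E
```

```text
hole [ 559.1 -290.7   70. ]
hl [ 559.3 -275.6   70. ]
hr [ 558.8 -305.5   70. ]
ht [ 574.6 -291.    70. ]
hb [ 543.1 -290.4   70. ]
rL [ 586.9 -265.1   70. ]
rR [ 586.  -315.2   70. ]
163 0 408.0 206.0
163 45 390.0 213.0
163 90 383.0 231.0
163 135 390.0 247.0
163 180 409.0 254.0
163 225 426.0 247.0
163 270 434.0 230.0
163 315 426.0 213.0
174 0 407.0 192.0
174 45 365.0 210.0
174 90 349.0 250.0
174 135 367.0 289.0
174 180 409.0 304.0
174 225 450.0 287.0
174 270 467.0 248.0
174 315 449.0 208.0
```

>>> send_rows:
  plan:
    - [[0.025, -0.02, 0.2, 0, 0, 0, -1], [0, 0, 0.4, 0, 0, 0, -1], [0, 0, 0.5, 0, 0, 0, -1], [0, 0, 0.5, 0, 0, 0, -1], [0, 0, 0.4, 0, 0, 0, -1], [0, 0, 0.3, 0, 0, 0, -1], [0, 0, 0.15, 0, 0, 0, -1], [0, 0, 0.15, 0, 0, 0, -1], [0, 0, 0, 0, 0, 0, -1], [0, 0, 0, 0, 0, 0, -1]]

```text
time_s: 7.7
position: [561.1, -288.8, 116.0]
ee_rot: [3.141, -0.026, 0.001]
force: [0.2, 0.2, -0.6]
opening: 21.2
finger_force: 30.0
```

>>> send_rows:
  plan:
    - [[-0.025, 0.02, 0.1, 0, 0, 0, -1], [0, 0, 0.15, 0, 0, 0, -1], [0, 0, 0.15, 0, 0, 0, -1], [0, 0, 0.15, 0, 0, 0, -1], [0, 0, 0.1, 0, 0, 0, -1], [0, 0, 0.1, 0, 0, 0, -1], [0, 0, 0.05, 0, 0, 0, -1], [0, 0, 0.03, 0, 0, 0, -1], [0, 0, 0, 0, 0, 0, -1], [0, 0, 0, 0, 0, 0, -1]]

```text
time_s: 8.95
position: [560.0, -289.5, 82.5]
ee_rot: [3.141, -0.026, 0.0]
force: [-0.0, 0.3, -0.5]
opening: 21.1
finger_force: 30.0
```

>>> send_rows:
  plan:
    - [[0, 0, 0.03, 0, 0, 0, -1], [0, 0, 0, 0, 0, 0, 0.2], [0, 0, 0, 0, 0, 0, 0.2], [0, 0, 0, 0, 0, 0, 0.2], [0, 0, 0, 0, 0, 0, 0.2], [0, 0, 0, 0, 0, 0, 0.2], [0, 0, -0.4, 0, 0, 0, 0.2], [0, 0, -0.9, 0, 0, 0, 0.2], [0, 0, -0.9, 0, 0, 0, 0.2], [0, 0, -0.9, 0, 0, 0, 0.2]]

```text
time_s: 10.2
position: [559.9, -289.4, 207.7]
ee_rot: [3.141, -0.026, 0.002]
force: [0.2, -0.1, 0.9]
opening: 52.9
finger_force: 0.0
```

```bash
python3 - <<'E'
from h import *
s=ctrl.state();print(s["position"],s["ee_rot"],s["opening"])
im,d=ctrl.grab_frame("wrist");np.savez("w3.npz",im=im,d=d,p=s["position"],r=s["ee_rot"])
im2,d=ctrl.grab_frame("scene")
o=np.hstack([im[100:300,130:380,::-1],cv2.resize(im2[120:210,160:272,::-1],(250,200),interpolation=cv2.INTER_CUBIC)])
cv2.imwrite("pics/w3.png",cv2.resize(o,(800,320),interpolation=cv2.INTER_CUBIC))
E
```

```text
[ 559.87163063 -289.35271759  207.68664962] [ 3.14066124e+00 -2.64021079e-02  1.73664231e-03] 52.87578541022074
```

View pics/w3.png

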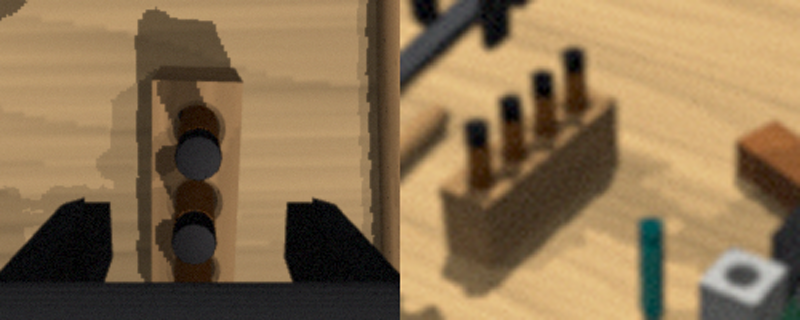

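>>> send_rows:
  plan:
    - [[-0.15, -0.6, -0.3, 0, 0, 0, 0.2], [-0.19, -0.95, -0.3, 0, 0, 0, 0.2], [-0.19, -0.95, 0, 0, 0, 0, 0.2], [-0.19, -0.95, 0, 0, 0, 0, 0.2], [-0.19, -0.95, 0, 0, 0, 0, 0.2], [-0.19, -0.95, 0, 0, 0, 0, 0.2], [-0.19, -0.95, 0, 0, 0, 0, 0.2], [-0.19, -0.95, 0, 0, 0, 0, 0.2], [-0.19, -0.95, 0, 0, 0, 0, 0.2], [-0.02, -0.13, 0, 0, 0, 0, 0.2]]

```text
time_s: 11.55
position: [496.4, 47.4, 229.2]
ee_rot: [-3.141, 0.021, 0.001]
force: [-1.0, -0.2, 0.6]
opening: 52.4
finger_force: 0.0
```

```bash
python3 - <<'E'
from h import *
ctrl.grab_frame("wrist")
s=ctrl.state();print(s["position"],s["ee_rot"],s["opening"])
im,d=ctrl.grab_frame("wrist");np.savez("w4.npz",im=im,d=d,p=s["position"],r=s["ee_rot"])
cv2.imwrite("pics/w4.png",cv2.resize(im[130:300,130:370,::-1],(800,567),interpolation=cv2.INTER_CUBIC))
E
```

```text
[496.86332121  46.60757513 229.24109423] [-3.14134302e+00  2.23606066e-02  8.54267109e-04] 52.94682629045742
```

View pics/w4.png

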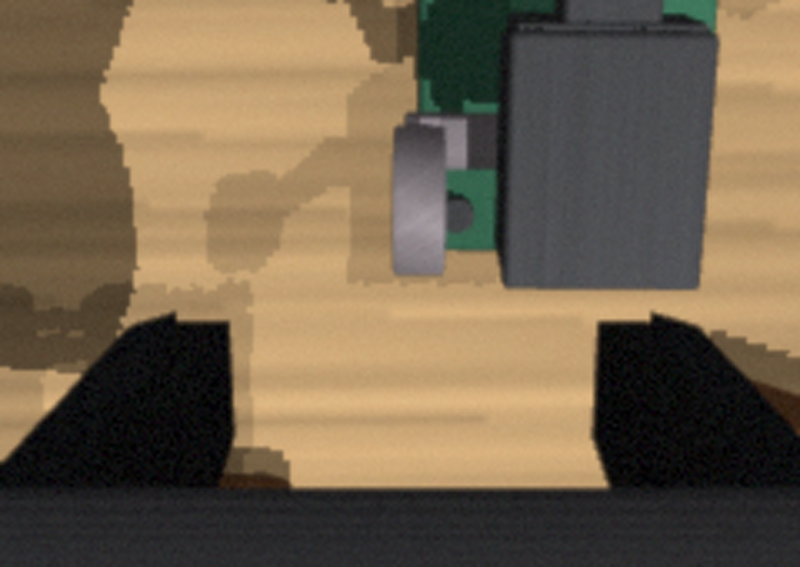

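```bash
python3 - <<'E'
from h import *
z=np.load("w4.npz");w=lambda x,y,h:ray("wrist",130+(x+.5)/3.3333-.5,130+(y+.5)/3.3333-.5,h,(z["p"],z["r"])).round(1)
for n,a in dict(top=(419,210,144),front=(419,275,126),back=(419,125,126),L=(393,200,140),Rr=(446,200,140),h1=(508,30,98),h2=(718,36,98),h3=(500,288,98),h4=(701,288,98)).items():print(n,w(*a))
E
```

```text
top [499.8  44.5 144. ]
front [478.4  44.7 126. ]
back [515.3  44.2 126. ]
L [501.1  50.3 140. ]
Rr [500.9  38.4 140. ]
h1 [534.   21.2  98. ]
h2 [531.8 -32.2  98. ]
h3 [464.7  22.8  98. ]
h4 [463.9 -31.6  98. ]
```

>>> send_rows:
  plan:
    - [[0.03, 0.055, 0.5, 0, 0, 0, 0.2], [0, 0, 0.7, 0, 0, 0, 0.2], [0, 0, 0.7, 0, 0, 0, 0.2], [0, 0, 0.5, 0, 0, 0, 0.2], [0, 0, 0.35, 0, 0, 0, 0.2], [0, 0, 0.2, 0, 0, 0, 0.2], [0, 0, 0, 0, 0, 0, 0.2], [0, 0, 0, 0, 0, 0, -0.3], [0, 0, 0, 0, 0, 0, -0.4], [0, 0, 0, 0, 0, 0, -0.4]]

```text
time_s: 12.9
position: [499.2, 42.7, 111.4]
ee_rot: [3.141, -0.026, 0.001]
force: [-0.1, -0.0, -0.3]
opening: 27.1
finger_force: 0.0
```

>>> send_rows:
  plan:
    - [[-0.03, -0.04, 0.03, 0, 0, 0, -0.4], [0, 0, 0, 0, 0, 0, -0.4], [0, 0, 0, 0, 0, 0, -1], [0, 0, 0, 0, 0, 0, -1], [0, 0, 0, 0, 0, 0, -1], [0, 0, 0, 0, 0, 0, -1], [0, 0, 0, 0, 0, 0, -1], [0, 0, 0, 0, 0, 0, -1], [0, 0, 0, 0, 0, 0, -1], [0, 0, 0, 0, 0, 0, -1]]

```text
time_s: 14.15
position: [497.9, 45.2, 109.9]
ee_rot: [-3.14, 0.027, -0.0]
force: [0.5, 6.1, 0.8]
opening: 11.8
finger_force: 30.0
```

>>> send_rows:
  plan:
    - [[0, -0.05, 0, 0, 0, 0, -1], [0, -0.07, 0, 0, 0, 0, -1], [0, -0.08, 0, 0, 0, 0, -1], [0, -0.08, 0, 0, 0, 0, -1], [0, -0.08, 0, 0, 0, 0, -1], [0, -0.06, 0, 0, 0, 0, -1], [0, 0, 0, 0, 0, 0, -1], [0, 0, 0, 0, 0, 0, -1], [0, 0, 0, 0, 0, 0, -1], [0, 0, 0, 0, 0, 0, -1]]

```text
time_s: 15.4
position: [498.3, 60.3, 110.0]
ee_rot: [3.14, -0.027, -0.0]
force: [-0.6, -8.2, 0.5]
opening: 11.8
finger_force: 30.0
```

>>> send_rows:
  plan:
    - [[0.01, 0, -0.08, 0, -0.07, 0, -1], [0.022, 0, -0.156, 0, -0.143, 0, -1], [0.022, 0, -0.156, 0, -0.143, 0, -1], [0.022, 0, -0.156, 0, -0.143, 0, -1], [0.022, 0, -0.156, 0, -0.143, 0, -1], [0.022, 0, -0.156, 0, -0.143, 0, -1], [0.022, 0, -0.156, 0, -0.143, 0, -1], [0.022, 0, -0.156, 0, -0.143, 0, -1], [0.022, 0, -0.156, 0, -0.143, 0, -1], [0.01, 0, -0.08, 0, -0.07, 0, -1]]

```text
time_s: 16.65
position: [512.3, 59.9, 164.7]
ee_rot: [3.122, -0.027, -0.351]
force: [3.3, -7.9, -7.1]
opening: 11.8
finger_force: 30.0
```

>>> send_rows:
  plan:
    - [[0.01, 0, -0.08, 0, -0.07, 0, -1], [0.022, 0, -0.156, 0, -0.143, 0, -1], [0.022, 0, -0.156, 0, -0.143, 0, -1], [0.022, 0, -0.156, 0, -0.143, 0, -1], [0.022, 0, -0.156, 0, -0.143, 0, -1], [0.022, 0, -0.156, 0, -0.143, 0, -1], [0.022, 0, -0.156, 0, -0.143, 0, -1], [0.01, 0, -0.08, 0, -0.07, 0, -1], [0, 0, 0, 0, 0, 0, -1], [0, 0, 0, 0, 0, 0, -1]]

```text
time_s: 17.9
position: [531.3, 59.5, 203.9]
ee_rot: [-3.078, 0.028, 0.619]
force: [6.6, -8.2, -7.9]
opening: 11.9
finger_force: 30.0
```

>>> send_rows:
  plan:
    - [[0, 0, 0, 0, 0, 0, -1], [0, 0, 0, 0, 0, 0, -1], [0, 0, 0, 0, 0, 0, -1], [0, 0, 0, 0, 0, 0, -1], [0, 0, 0, 0, 0, 0, -1], [0, 0, 0, 0, 0, 0, -1], [0, 0, 0, 0, 0, 0, -1], [0, 0, 0, 0, 0, 0, -1], [0, 0, 0, 0, 0, 0, -1], [0, 0, 0, 0, 0, 0, -1]]

```text
time_s: 19.15
position: [531.3, 59.5, 203.9]
ee_rot: [-3.079, 0.028, 0.619]
force: [6.4, -8.2, -7.6]
opening: 11.5
finger_force: 30.0
```

```bash
python3 - <<'E'
from h import *
s=ctrl.state();print(s["position"],s["ee_rot"],abs(s["qvel"]).max(),s["finger_force"])
from scipy.spatial.transform import Rotation as R
print(s["position"]+R.from_rotvec(s["ee_rot"]).as_matrix()@[0,0,-16])
im,_=ctrl.grab_frame("scene")
cv2.imwrite("pics/s5.png",cv2.resize(im[105:285,150:350,::-1],(660,594),interpolation=cv2.INTER_CUBIC))
E
```

```text
[531.32377119  59.48362264 203.92478724] [-3.07850234  0.02764837  0.6185122 ] 0.0034455208555036806 29.998748525977135
[537.50285791  59.40538754 218.68326842]
```

View pics/s5.png

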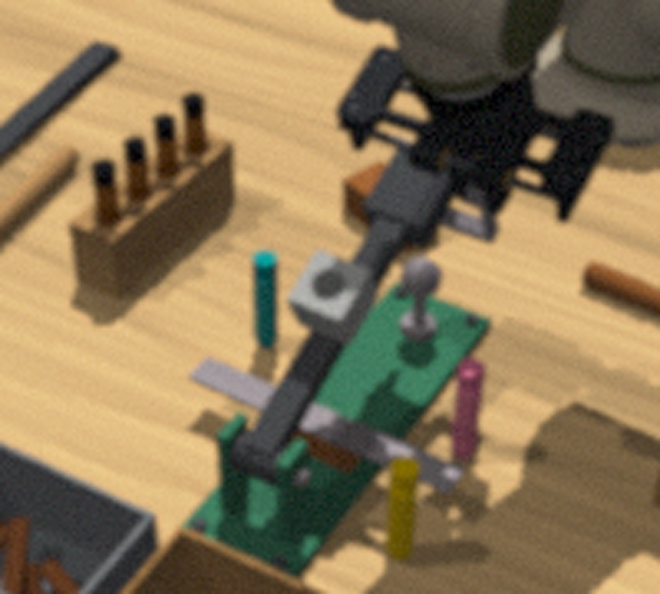

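The picture shows the arm raised off the ball (ball at about (420,275)). The gripper holds the latch, and the tube is seated level with the others in the rack at (105,190). The disc is about 218 mm up and not moving.

```bash
python3 -c "
from bench import ctrl
print(ctrl.hand_in())"
```

```text
the job is handed in; nothing more can be done
None
```

I seated the sample tube in the rack's empty hole, pulled the latch clear, and handed the job in with the gripper holding the arm still and its latch disc about 92 mm above rest; the hand-in call returned no verdict.

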